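# Clamp a plaster mould in the hand-wheel press

### The job

Clamp the plaster mould in the small press: swing the handwheel's folded crank handle fully upright and slide the latch all the way in towards the handle so that it locks. Then crank the wheel clockwise (seen from above) until the sprung plate bears on the mould with its springs squeezed about half way, without ever squeezing the springs solid. Leave the handle upright and latched, the mould where it stands on its board and the pots and tub around the press undisturbed.

Things in the scene. Friction and masses are not known exactly. Their poses are not given: they have to be found in the camera images.
- press: Grey steel table press, fixed; base 200 x 340 mm, two posts 300 mm apart joined by a beam whose top is 168 mm above the table. Origin: centre of the base on the table, under the wheel's axis; its y axis runs along the beam; a forked lock post 206 mm high, outside the wheel's rim, stands at its -y end. Position and heading (within 0.7 rad) differ each time.
- hub (a point): Centre of the handwheel's upper face, on its upright axis, 190 mm above the table. Dark steel wheel: rim 250 mm across, hub 44 mm, and a flat bar 24 mm wide from hub to rim that carries handle and latch; rim, hub and bar do not rise above this point. It turns with the wheel; its x axis points along the bar towards the latch (at the start the press's -y direction).
- hinge_pin (a point): Centre of the handle's level hinge pin, on the bar 60 mm out from the wheel's axis and 18 mm above the bar. The pin lies across the bar, between two cheeks 22 mm wide overall.
- grip_mid (a point): Middle of the crank handle's round wooden grip, 55 mm from the hinge pin. The grip is 22 mm thick, reaches from 17 to 80 mm from the pin and spins freely about its length, so the gripper's heading can stay as it is while cranking. Folded, the handle lies level from the pin in over the hub, its underside 7 mm above the bar; upright it stands over the pin, top 98 mm above the bar.
- handle (a joint): Hinge of the crank handle, rad: 0 folded flat, 1.57 upright, stop at 1.60; lean it against the stop to be sure. It swings up from the hub side, over the pin; friction of about 0.08 N m makes it stay where it is left. Held upright (above 1.4) once the latch is in.
- tab_face (a point): Top edge of the outer face (away from the axis) of the steel latch tab: a plate 20 mm wide, 10 mm thick along the slide, from 16 to 46 mm above the bar; 116 mm from the wheel's axis at the start. The point's x axis points outward along the bar. Below the tab, 4 to 14 mm above the bar, the slide's nose reaches outward into the lock post's fork, whose top is 16 mm above the bar.
- latch (a joint): Latch slide along the bar, m: 0 out (its nose in the fork locks the wheel), 0.012 fully in towards the axis (nose clear of the fork, tongue over the handle's heel, handle locked). It moves with about 3 N and stays where it is left; beyond 4 mm it goes in only with the handle upright (over about 1.45 rad), and the wheel turns only with it fully in.
- wheel (a joint): Handwheel angle, rad, grows clockwise seen from above, may make over two turns; 0 at the start. Every turn lowers the screw by 15 mm. Turning takes about 0.12 N m and it stays where it is left.
- plate_face (a point): Centre of the underside of the aluminium pressure plate (110 x 130 x 10 mm) that hangs under the screw on two springs; 95 mm above the table at the start.
- plate (a joint): Squeeze of the springs, m: 0 when the plate hangs free, 0.016 when squeezed solid, 0.008 half way; 0.8 N per mm plus about 5 N at first touch.
- mould_top (a point): Centre of the top face of the white plaster mould, a loose two-part block 95 x 115 x 50 mm (0.7 kg) on a wooden board in the press; 12 to 24 mm below the plate at the start.
- mug: Clay-coloured mug, 80 mm across, 85 mm high, loose bystander beside the press; origin at the centre of its underside.
- tub: White plastic tub with lid, 90 mm across, 100 mm high, loose bystander; origin at the centre of its underside.
- bud_vase: Grey-brown cone-shaped vase, 72 mm across, 125 mm high, loose bystander; origin at the centre of its underside.

How it is judged (in metres and radians):
On the way, in this order (a step that is already met when the one before it is completed fails the run):
1. the crank handle stands upright (value of joint handle above 1.35 rad), for 0.2 s.
2. the latch is fully in, the handle still upright (value of joint latch above 0.0095 m and value of joint handle above 1.35 rad), for 0.2 s.
At the end, for the whole second after the job is handed in: The sprung plate presses on the mould with its springs squeezed 4 to 12 mm (of 16), the wheel at rest, the handle upright (over 1.35 rad) and the latch in (over 9.5 of 12 mm), and the mould within 12 mm of where it stood (all of step 2 and value of joint plate between 0.004 and 0.012 m and contact force between plate and mould above 2 N and velocity of joint wheel between -0.05 and 0.05 rad/s and distance of mould_top from where it was at the start of the episode below 0.012 m); the robot touches nothing.
It fails at once if the springs are squeezed solid (over 15 mm) (value of joint plate above 0.015 m).
It fails at once if a pot or the tub beside the press is disturbed (moved over 30 mm) (distance of any of mug, tub, bud_vase from where it was at the start of the episode above 0.03 m).
It also fails if it takes over 72 s, if anything falls off the work surface, if the arm or the gripper's body presses on something with over 40 N, if the wrist force passes 120 N, or if a joint passes its speed limit or range.

### The arm

A 6-joint arm with a two-finger parallel gripper is mounted at the origin on the work surface. World frame = base frame: x ahead of the robot, y to its left, z up, the work surface at z = 0. Lengths are in mm, angles in rad, forces in N, time in s.
With the tool pointing down it reaches from about 350 to 775 mm from the base axis. Payload 7.3 kg.
Tool frame: the origin (TCP) lies midway between the tips of the shut fingers; the grasp point (between the pads) lies 19 mm behind it (bot.grip_depth is the distance from the TCP to the grasp point, in mm); z points along the fingers, x is the direction in which the jaws open and shut, and the axes are right-handed (so a half turn about z gives the same grasp; the last joint's range is limited). The gripper opens to 92 mm and grips with 3 to 60 N. Pads are 19 mm wide; open, the fingers measure 130 mm over their backs; the gripper's body (75 mm by 190 mm) begins 47 mm behind the grasp point.
Start: joints at [0.989, 0.342, 1.524, -0, 1.275, -0.146], TCP at [221.61, 475.956, 226.741] pointing down, gripper open.
Joint ranges: [-2.53, 2.53], [-0.77, 2.02], [0.04, 2.7], [-1, 4.14], [0.28, 2.66], [-3.11, 3.11]. Speed limits (rad/s): [2.57, 2.57, 3.14, 3.14, 3.14, 3.14].

### API

Orientations are given as [roll, pitch, yaw] about the fixed x, y, z axes, in that order (R = Rz(yaw) Ry(pitch) Rx(roll)).
In Python, from plant import bot gives the robot as it stands. The module is installed in compiled form; this text tells all that it offers.
- The arm moves only by the shell command python3 -m inch 'ROWS'. ROWS is JSON, a list that holds one entry, the list of rows, each a list of 7 numbers: the shift along the tool's x, y, z each as a share of 0.2 m, from -1 to 1, then the turn, a rotation vector about the tool's x, y, z each as a share of 45 degrees, from -1 to 1, then the closure, from -1 (fully open) to 1 (shut), so that 0 is half open. A call has exactly 10 rows; each row is the pose to reach, as a shift and turn from the pose commanded when the call began, along the tool's axes at that moment; what a row does not reach only later rows make up. A row lasts 1/8 s, in which the tool goes at most 62.5 mm and 10.7 degrees, less where a joint would pass 70% of its speed; a pose out of reach is approached as far as the arm can. A call with a number of a shift or a turn outside -1 to 1 is refused whole. A call with a gripper value outside its range is refused whole. The fingers move at their own pace and stop on an object; the grip force is fixed at half the most. Time passes only in rows, so rows that repeat a pose let the fingers close, or fill a call up. It gives the time, the measured TCP pose, the force and the opening at its end, in the units of the state.
- bot.get_obs(): the state, without advancing time (a new reading comes with each control period).
- bot.capture(name): name is "scene" or "top" or "wrist"; returns the picture (420x560x3 uint8, red, green, blue); there is no depth.
- bot.camera_params(name): a dict with "fx", "fy", "cx", "cy" (pixels), "R" (3x3) and "t" (3): a world point X has camera coordinates R X + t; the wrist camera has in their place "T_tool_cam" (4x4, takes a point from camera to tool coordinates, whose origin is the TCP and whose axes are the tool frame's). Camera axes: x right, y down, z forward; pixel columns grow to the right and rows downward; lengths in mm; the calibration is good to about 2 mm. A picture is of the moment at which its call begins: read the wrist's pose just before it. camera_params takes no time and is no camera call.
- bot.close_job(): hands the job in, once; it reports no verdict.
The state is a dict: "time": time; "joint_positions": joint angles; "dq": joint speeds; "tau": joint torques, N m; "tool_pos": TCP position; "tcp_rot": TCP orientation; "contact_force": force on the tool from outside, world axes, zero at the start; "moment": the same for the moment, N m; "grip_width": finger opening in mm.
Only numpy, scipy, OpenCV 4.12 (cv2) and the standard library are available. Lean on these libraries where they do the work, as an engineer would, in place of code of your own. Each camera call takes 0.05 s, during which the arm holds its last target.

## Working session

There is one attempt and no reset: what is moved stays moved. The work goes in short steps, Python scripts to look and compute and a shell command to move; the robot and the scene stay as the last step left them, time stands still between calls to the robot, and variables do not carry over. Pictures are saved under pics/ and viewed, and the job is handed in when it is done.

```bash
mkdir -p pics; python3 - <<'E'
from plant import bot
import cv2,numpy as np
np.set_printoptions(precision=4,suppress=True)
o=bot.get_obs()
for k,v in o.items(): print(k,np.round(v,4))
for n in("scene","top","wrist"):
    cv2.imwrite(f"pics/{n}0.png",bot.capture(n)[:,:,::-1]); print(n,bot.camera_params(n))
E
```

```text
time 0.0
joint_positions [ 0.989   0.3427  1.525  -0.      1.2754 -0.146 ]
dq [-0.0004 -0.002  -0.0001  0.0009 -0.      0.0002]
tau [ -0.0001 -43.1255 -24.4219   0.0717   0.0561  -0.0002]
tool_pos [221.387  475.6082 226.0665]
tcp_rot [-3.1414  0.0015  1.135 ]
contact_force [0.718  0.0496 0.5202]
moment [0.0255 0.0221 0.0064]
grip_width 91.7448
scene {'fx': 531.5960750424094, 'fy': 531.5960750424094, 'cx': 279.2222583643376, 'cy': 211.51400222184637, 'R': array([[-0.2994,  0.954 ,  0.012 ],
       [ 0.7123,  0.2319, -0.6624],
       [-0.6348, -0.1898, -0.749 ]]), 't': array([  74.5191, -335.3776, 1941.7128])}
top {'fx': 460.2945932139004, 'fy': 460.2945932139004, 'cx': 277.48900532158433, 'cy': 211.66877014795833, 'R': array([[ 0.0044, -1.    , -0.005 ],
       [-0.9945, -0.0038, -0.1042],
       [ 0.1042,  0.0054, -0.9945]]), 't': array([ 102.8055,  606.314 , 1359.8158])}
wrist {'fx': 375.3717624915426, 'fy': 375.3717624915426, 'cx': 274.37545632671817, 'cy': 214.11739741001503, 'T_tool_cam': array([[   1.    ,    0.0006,    0.0003,   -0.1191],
       [  -0.0006,    0.9523,    0.3052,  -84.4254],
       [  -0.0001,   -0.3052,    0.9523, -157.3405],
       [   0.    ,    0.    ,    0.    ,    1.    ]])}
```

View pics/scene0.png

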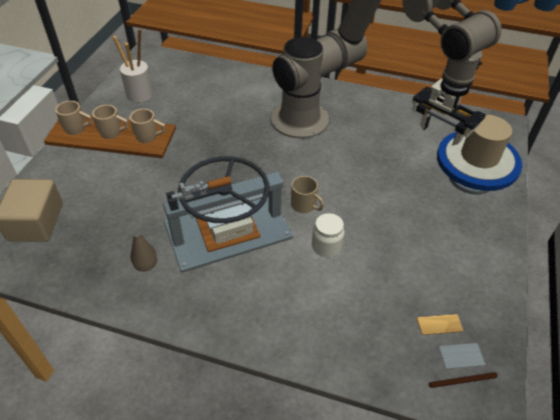

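View pics/top0.png

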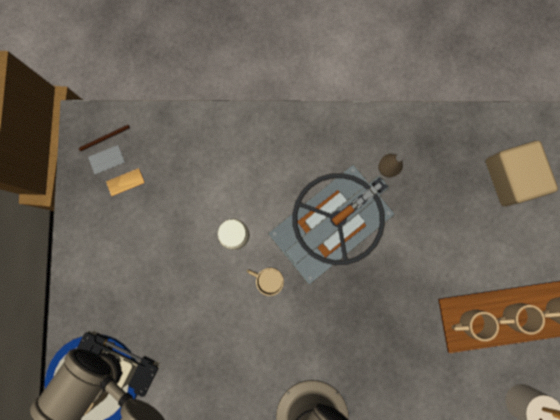

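View pics/wrist0.png

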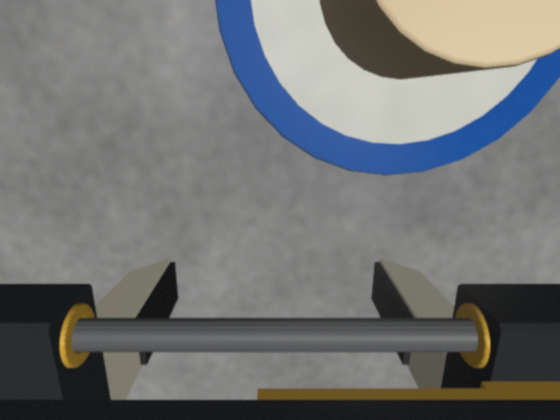

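The scene view shows the press with its wheel at about (225,190), latch end to the left at (180,195), the vase at (143,250), the mug at (305,195) and the tub at (328,235). In the top view the wheel is at about (338,219), with the latch towards (380,185) and the vase at (391,165).

```bash
cat > h.py <<'E'
import numpy as np,cv2
from plant import bot
from scipy.spatial.transform import Rotation as Ro
np.set_printoptions(precision=4,suppress=True)
def ray(n,uv,o=None):
    p=bot.camera_params(n); d=np.array([(uv[0]-p['cx'])/p['fx'],(uv[1]-p['cy'])/p['fy'],1.])
    if n=='wrist':
        T=p['T_tool_cam'];R=Ro.from_euler('xyz',o['tcp_rot']).as_matrix();t=np.array(o['tool_pos'])
        return R@T[:3,3]+t, R@T[:3,:3]@d
    R=np.array(p['R']);t=np.array(p['t']); return -R.T@t, R.T@d
def plane(n,uv,z,o=None):
    c,d=ray(n,uv,o); return c+d*(z-c[2])/d[2]
def proj(n,X,o=None):
    p=bot.camera_params(n);X=np.array(X,float)
    if n=='wrist':
        T=p['T_tool_cam'];R=Ro.from_euler('xyz',o['tcp_rot']).as_matrix()
        x=T[:3,:3].T@(R.T@(X-o['tool_pos'])-T[:3,3])
    else: x=np.array(p['R'])@X+p['t']
    return np.array([p['fx']*x[0]/x[2]+p['cx'],p['fy']*x[1]/x[2]+p['cy']])
def tri(obs):
    A=np.zeros((3,3));b=np.zeros(3)
    for c,d in obs:
        d=d/np.linalg.norm(d);P=np.eye(3)-np.outer(d,d);A+=P;b+=P@c
    X=np.linalg.solve(A,b); return X,[np.linalg.norm((np.eye(3)-np.outer(d,d)/(d@d))@(X-c)) for c,d in obs]
E
python3 - <<'E'
import cv2
a=cv2.imread('pics/top0.png')[150:290,260:410];cv2.imwrite('pics/topc.png',cv2.resize(a,None,fx=4,fy=4,interpolation=cv2.INTER_CUBIC))
a=cv2.imread('pics/scene0.png')[140:280,110:290];cv2.imwrite('pics/scenec.png',cv2.resize(a,None,fx=4,fy=4,interpolation=cv2.INTER_CUBIC))
E
```

```text
(no output)
```

View pics/topc.png

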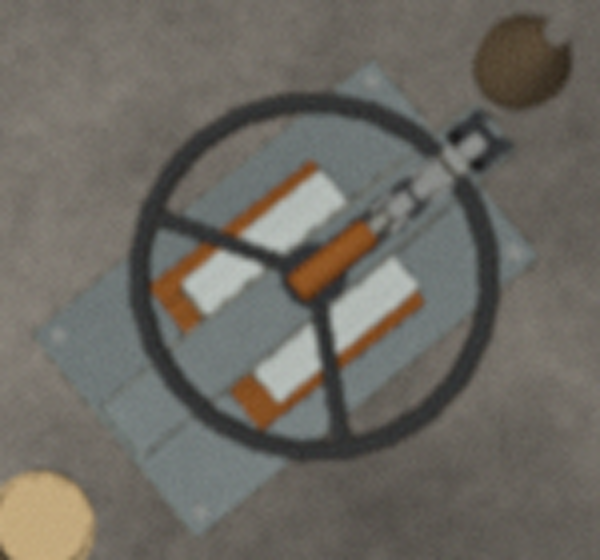

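View pics/scenec.png

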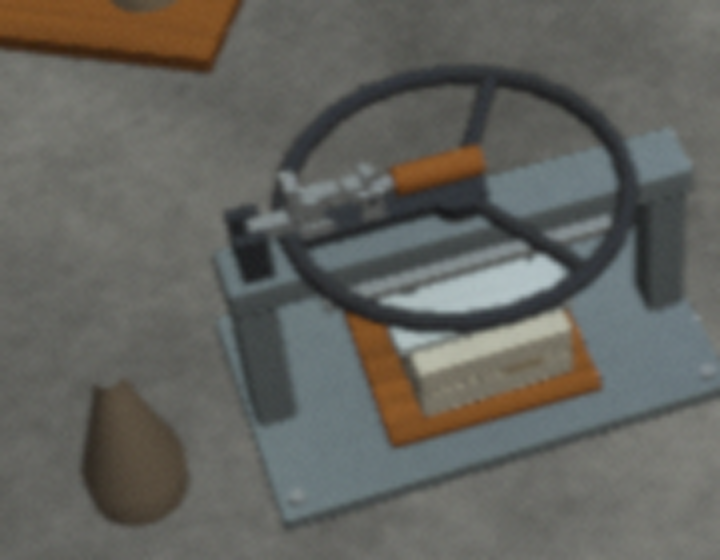

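The top crop shows the rim centred at about crop (314,276), the orange grip from (305,285) to (375,235), the latch tab near (465,155) and the fork at (480,140). Next I'll fit these.

```bash
python3 - <<'E'
from h import *
def rimfit(n,img,box,z):
    hsv=cv2.cvtColor(img,cv2.COLOR_BGR2HSV); m=(hsv[:,:,2]<75).astype(np.uint8)
    M=np.zeros_like(m);M[box[1]:box[3],box[0]:box[2]]=m[box[1]:box[3],box[0]:box[2]]
    c,_=cv2.findContours(M,cv2.RETR_EXTERNAL,cv2.CHAIN_APPROX_NONE)
    c=max(c,key=cv2.contourArea)[:,0]
    P=np.array([plane(n,p,z)[:2] for p in c])
    # robust circle fit (algebraic + reject)
    k=np.ones(len(P),bool)
    for _ in range(15):
        A=np.c_[2*P[k],np.ones(k.sum())];s=np.linalg.lstsq(A,(P[k]**2).sum(1),rcond=None)[0]
        r=np.sqrt(s[2]+s[0]**2+s[1]**2);e=np.abs(np.hypot(*(P-s[:2]).T)-r);k=e<max(2.5,np.median(e)*2)
    print(n,z,'c',s[:2],'r',r,k.sum(),len(P))
    return s[:2]
t=cv2.imread('pics/top0.png');s=cv2.imread('pics/scene0.png')
c1=rimfit('top',t,(285,165,390,270),184);c2=rimfit('scene',s,(168,148,275,228),184)
def org(img,n,box,z):
    hsv=cv2.cvtColor(img,cv2.COLOR_BGR2HSV);m=((hsv[:,:,1]>150)&(hsv[:,:,0]<20)).astype(np.uint8)
    M=np.zeros_like(m);M[box[1]:box[3],box[0]:box[2]]=m[box[1]:box[3],box[0]:box[2]]
    _,l,st,ce=cv2.connectedComponentsWithStats(M);
    for i in range(1,len(st)):
        if st[i,4]>20: print(n,st[i],ce[i],plane(n,ce[i],z))
org(t,'top',(330,203,358,228),208);org(s,'scene',(205,174,235,192),208)
for uv in[(353.5,166),(394,214.5),(310,283.5),(269.5,233)]: print('base',plane('top',uv,12))
for n,uv in(('tab',(375.5,188.5)),('post',(380,184.5))): print(n,plane('top',uv,206))
for n,uv,z in(('mug',(270,281),85),('tub',(232,234),100),('vase',(391,165),40)):print(n,plane('top',uv,z))
for n,uv,z in(('mug',(305,187),85),('tub',(328,224),100),('vase',(144,262),0)):print(n,plane('scene',uv,z))
E
```

```text
top 184 c [571.2891 -56.9239] r 119.01822721594633 401 507
scene 184 c [573.6365 -59.7087] r 121.22933079612197 359 542
top [332 206  22  19 174] [342.2989 214.8736] [579.6087 -66.473  208.    ]
scene [208 177  23  11 147] [218.9592 182.102 ] [575.786  -70.3697 208.    ]
base [ 751.0831 -129.3508   12.    ]
base [ 600.638  -251.2999   12.    ]
base [390.4702   6.3821  12.    ]
base [542.4067 129.5167  12.    ]
tab [ 650.4944 -155.5404  206.    ]
post [ 661.2806 -167.6745  206.    ]
mug [400.6801 125.5841  85.    ]
tub [533.9934 234.838  100.    ]
vase [ 748.762  -238.5601   40.    ]
mug [404.5091 128.9466  85.    ]
tub [537.216  231.7667 100.    ]
vase [ 751.9847 -244.9223    0.    ]
```

Centre of the base and of the rim agree within about 5 mm: the hub is near (572,-59) and the bar heading is about -0.89 rad. I'll raise the arm and travel over for a close wrist view.

```bash
python3 -m inch '[[[-0.05,0.07,-0.2,0,0,0.05,-1],[-0.12,0.2,-0.4,0,0,0.15,-1],[-0.2,0.35,-0.5,0,0,0.25,-1],[-0.28,0.5,-0.52,0,0,0.35,-1],[-0.38,0.65,-0.52,0,0,0.45,-1],[-0.48,0.8,-0.52,0,0,0.53,-1],[-0.56,0.92,-0.52,0,0,0.58,-1],[-0.6,0.98,-0.52,0,0,0.58,-1],[-0.6,1,-0.52,0,0,0.58,-1],[-0.6,1,-0.52,0,0,0.58,-1]]]'
python3 - <<'E'
from h import *
o=bot.get_obs();R=Ro.from_euler('xyz',o['tcp_rot']).as_matrix()
print(o['tool_pos'],o['tcp_rot'],R.T@(np.array([572,-59,330])-o['tool_pos'])/200)
E
```

```text
time: 1.4
tool_pos: [352.2, 283.3, 330.7]
tcp_rot: [-3.141, -0.0, 0.68]
contact_force: [-0.1, -0.1, -0.2]
grip_width: 91.9
[352.1705 283.2712 330.6524] [-3.1412 -0.0001  0.6802] [-0.2218  2.0218  0.0024]
```

```bash
python3 -m inch '[[[-0.02,0.1,0,0,0,0,-1],[-0.05,0.3,0,0,0,0,-1],[-0.08,0.5,0,0,0,0,-1],[-0.1,0.7,0,0,0,0,-1],[-0.11,0.85,0,0,0,0,-1],[-0.11,0.95,0,0,0,0,-1],[-0.11,1,0,0,0,0,-1],[-0.11,1,0,0,0,0,-1],[-0.11,1,0,0,0,0,-1],[-0.11,1,0,0,0,0,-1]]]'
python3 -m inch '[[[-0.02,0.1,0,0,0,0,-1],[-0.05,0.3,0,0,0,0,-1],[-0.08,0.5,0,0,0,0,-1],[-0.1,0.7,0,0,0,0,-1],[-0.11,0.85,0,0,0,0,-1],[-0.11,0.95,0,0,0,0,-1],[-0.11,1,0,0,0,0,-1],[-0.11,1,0,0,0,0,-1],[-0.11,1,0,0,0,0,-1],[-0.11,1,0,0,0,0,-1]]]'
python3 - <<'E'
from h import *
o=bot.get_obs();print(o['tool_pos'],o['tcp_rot'])
cv2.imwrite('pics/w1.png',bot.capture('wrist')[:,:,::-1])
import json;json.dump({k:np.array(o[k]).tolist() for k in('tool_pos','tcp_rot')},open('w1.json','w'))
E
```

```text
time: 2.65
tool_pos: [460.4, 114.0, 330.9]
tcp_rot: [-3.141, -0.0, 0.68]
contact_force: [0.4, 0.3, 0.0]
grip_width: 92.0
time: 3.9
tool_pos: [569.1, -55.4, 331.1]
tcp_rot: [3.141, -0.0, 0.68]
contact_force: [0.3, 0.2, 0.2]
grip_width: 92.0
[569.0809 -55.3823 331.0684] [ 3.1414 -0.0004  0.6803]
```

View pics/w1.png

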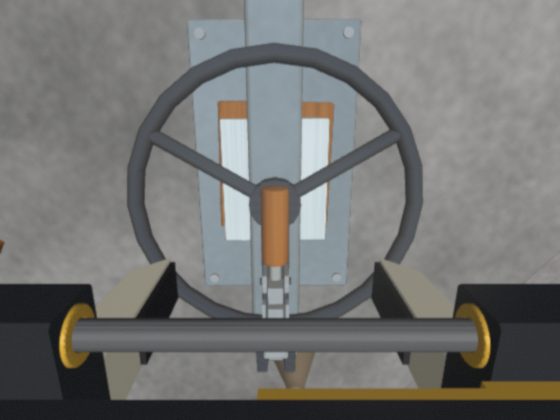

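Here the grip spans columns 262-290 and rows 187-266. The wheel is centred near column 275, and the latch lies in line below it at about (276,345).

```bash
python3 - <<'E'
from h import *
import json
o={k:np.array(v) for k,v in json.load(open('w1.json')).items()}
t=cv2.imread('pics/w1.png');hsv=cv2.cvtColor(t,cv2.COLOR_BGR2HSV)
m=((hsv[:,:,1]>140)&(hsv[:,:,0]<20)).astype(np.uint8);m[:175]=0;m[275:]=0;m[:,:250]=0;m[:,300:]=0
ys,xs=np.nonzero(m);print(xs.min(),xs.max(),ys.min(),ys.max(),xs.mean(),ys.mean())
for r in range(195,262,15): print(r,xs[ys==r].min(),xs[ys==r].max())
e1=plane('wrist',((xs[ys<205]).mean(),ys.min()),213,o);e2=plane('wrist',(xs[ys>245].mean(),ys.max()+1),208,o)
print('ends',e1,e2,np.linalg.norm((e1-e2)[:2]),np.arctan2(*(e2-e1)[1::-1]))
# rim: outer contour pts, rays to z=184
d=((hsv[:,:,2]<85)).astype(np.uint8);P=[]
c=np.array([275,190.])
g=hsv[:,:,2].astype(float)
for a in np.radians(np.r_[150:390:3]):
    # scan from outside in
    rs=np.arange(175,115,-0.5);px=[c+q*np.array([np.cos(a),-np.sin(a)]) for q in rs]
    v=np.array([g[int(round(p[1])),int(round(p[0]))] for p in px])
    if px[0][1]>255: continue
    k=np.nonzero(v<82)[0]
    if len(k): P.append(plane('wrist',px[k[0]],184,o)[:2])
# upper arc
for a in np.radians(np.r_[20:160:3]):
    rs=np.arange(175,115,-0.5);px=[c+q*np.array([np.cos(a),-np.sin(a)]) for q in rs]
    v=np.array([g[int(round(p[1])),int(round(p[0]))] for p in px]);k=np.nonzero(v<82)[0]
    if len(k): P.append(plane('wrist',px[k[0]],184,o)[:2])
P=np.array(P);k=np.ones(len(P),bool)
for _ in range(10):
    A=np.c_[2*P[k],np.ones(k.sum())];s=np.linalg.lstsq(A,(P[k]**2).sum(1),rcond=None)[0]
    r=np.sqrt(s[2]+s[0]**2+s[1]**2);e=np.abs(np.hypot(*(P-s[:2]).T)-r);k=e<max(1.5,np.median(e)*2)
print('rim',s[:2],r,k.sum(),len(P))
R=Ro.from_euler('xyz',o['tcp_rot']).as_matrix()
for n,p in(('rim',np.r_[s[:2],190]),('e1',e1),('e2',e2)): print(n,R.T@(p-o['tool_pos']))
E
python3 - <<'E'
import cv2
a=cv2.imread('pics/w1.png')[175:375,215:340];cv2.imwrite('pics/w1c.png',cv2.resize(a,None,fx=3,fy=3,interpolation=cv2.INTER_CUBIC))
E
```

```text
265 286 191 264 276.1651234567901 232.01929012345678
195 267 286
210 267 286
225 266 286
240 266 286
255 265 285
ends [561.5367 -43.0764 213.    ] [600.4828 -93.5871 208.    ] 63.781900311564385 -0.9139607783467404
rim [568.0324 -61.7176] 119.54501616541252 54 82
rim [ -4.8513   4.2361 141.0675]
e1 [  1.8337 -14.3363 118.0661]
e2 [  0.3335  49.4269 123.0788]
```

View pics/w1c.png

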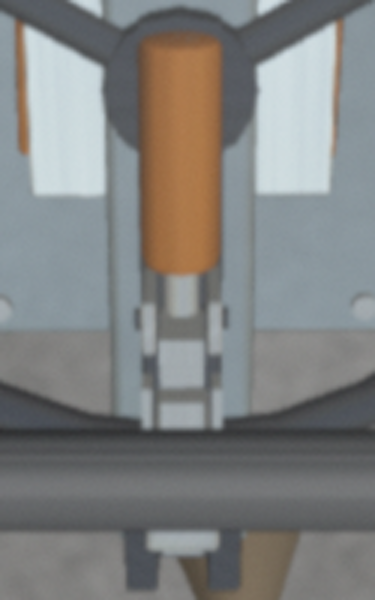

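Grip length comes out at 63.8 mm (63 expected), and both ends put the pin at tool (0.5,66) and the axis at (1,6). That gives a hub at about (573.6,-59.4), which agrees with the other cameras. The rim fit here picked up the fingers, so I'm discarding it. Now descend to straddle the grip at its middle.

```bash
python3 -m inch '[[[0,0.02,0.1,0,0,0.02,-0.2],[0.005,0.05,0.25,0,0,0.03,-0.2],[0.005,0.06,0.4,0,0,0.03,-0.2],[0.005,0.06,0.52,0,0,0.03,-0.2],[0.005,0.06,0.6,0,0,0.03,-0.2],[0.005,0.06,0.65,0,0,0.03,-0.2],[0.005,0.06,0.675,0,0,0.03,-0.2],[0.005,0.06,0.68,0,0,0.03,-0.2],[0.005,0.06,0.68,0,0,0.03,-0.2],[0.005,0.06,0.68,0,0,0.03,-0.2]]]'
python3 - <<'E'
from h import *
cv2.imwrite('pics/w2.png',bot.capture('wrist')[:,:,::-1])
E
```

```text
time: 5.2
tool_pos: [577.9, -64.8, 195.2]
tcp_rot: [3.141, -0.001, 0.656]
contact_force: [0.3, -0.4, 0.4]
grip_width: 55.0
```

View pics/w2.png

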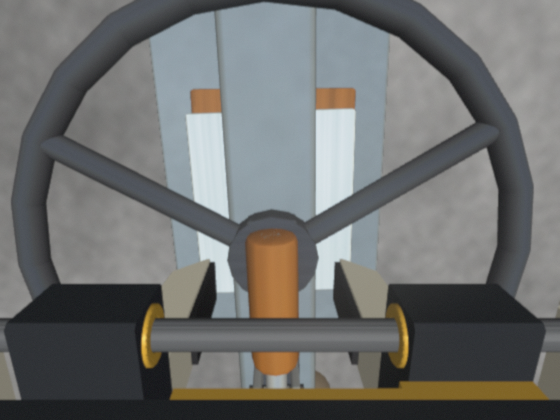

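The grip sits centred between the fingers (columns 250-298, pads at 215 and 335). Now close on it.

```bash
python3 -m inch '[[[0,0,0,0,0,0,1],[0,0,0,0,0,0,1],[0,0,0,0,0,0,1],[0,0,0,0,0,0,1],[0,0,0,0,0,0,1],[0,0,0,0,0,0,1],[0,0,0,0,0,0,1],[0,0,0,0,0,0,1],[0.0,0.002,-0.035,0,0,0,1],[0,0.009,-0.07,0,0,0,1]]]'
```

```text
time: 6.5
tool_pos: [578.4, -66.2, 208.3]
tcp_rot: [-3.14, 0.001, 0.656]
contact_force: [-1.0, -1.9, -7.1]
grip_width: 20.8
```

```bash
python3 -m inch '[[[0,0.012,-0.033,0,0,0,1],[0,0.027,-0.065,0,0,0,1],[0,0.047,-0.095,0,0,0,1],[0,0.07,-0.121,0,0,0,1],[0,0.097,-0.144,0,0,0,1],[0,0.126,-0.164,0,0,0,1],[0,0.158,-0.18,0,0,0,1],[0,0.191,-0.191,0,0,0,1],[0,0.191,-0.191,0,0,0,1],[0,0.191,-0.191,0,0,0,1]]]'
python3 - <<'E'
from h import *
o=bot.get_obs();print(o['contact_force'],o['moment'])
cv2.imwrite('pics/w3.png',bot.capture('wrist')[:,:,::-1])
a=bot.capture('scene')[:,:,::-1][110:280,110:290];cv2.imwrite('pics/s3.png',cv2.resize(a,None,fx=4,fy=3.5,interpolation=cv2.INTER_CUBIC))
E
```

```text
time: 7.75
tool_pos: [602.7, -96.7, 248.2]
tcp_rot: [3.14, -0.002, 0.656]
contact_force: [-2.7, 2.5, 2.5]
grip_width: 20.9
[-2.6648  2.4675  2.4768] [ 0.4164  0.7465 -0.0095]
```

View pics/w3.png

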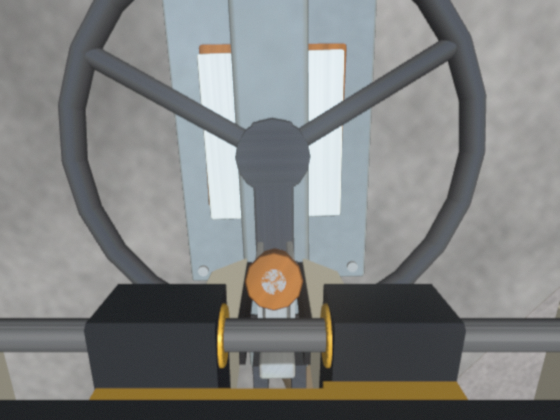

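View pics/s3.png

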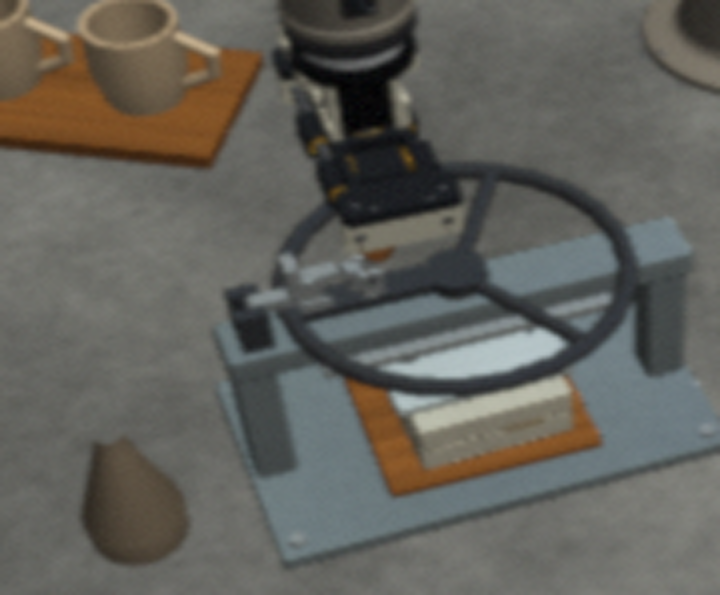

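The handle follows the gripper and is now about 75° up, its top seen end-on at (274,282). Push on to the stop.

```bash
python3 -m inch '[[[0,0.018,-0.004,0,0,0,1],[0,0.036,-0.007,0,0,0,1],[0,0.054,-0.008,0,0,0,1],[0,0.07,-0.008,0,0,0,1],[0,0.08,-0.008,0,0,0,1],[0,0.09,-0.008,0,0,0,1],[0,0.095,-0.008,0,0,0,1],[0,0.1,-0.008,0,0,0,1],[0,0.1,-0.008,0,0,0,1],[0,0.1,-0.008,0,0,0,1]]]'
python3 - <<'E'
from h import *
o=bot.get_obs();R=Ro.from_euler('xyz',o['tcp_rot']).as_matrix();print(R.T@o['contact_force'],o['moment'])
E
```

```text
time: 9.1
tool_pos: [614.7, -111.9, 249.9]
tcp_rot: [3.14, -0.002, 0.656]
contact_force: [-5.0, 3.2, 5.5]
grip_width: 17.7
[-2.0069 -5.6166 -5.49  ] [0.6958 0.8521 0.03  ]
```

The opening fell from 20.9 to 17.7 mm, so the pads may be slipping over the grip. I'll look.

```bash
python3 - <<'E'
from h import *
cv2.imwrite('pics/w4.png',bot.capture('wrist')[:,:,::-1])
E
```

```text
(no output)
```

View pics/w4.png

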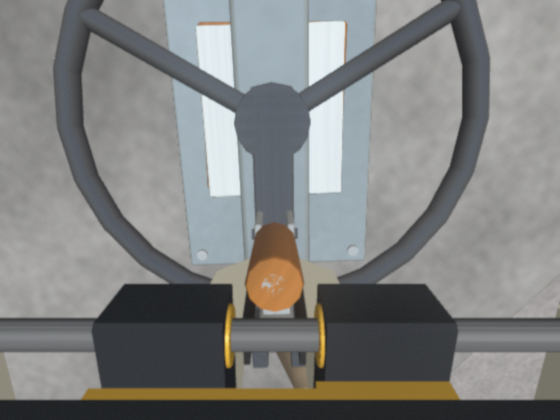

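```bash
python3 - <<'E'
from h import *
o=bot.get_obs()
pin=np.array([611,-106.4,208]);b=np.array([np.cos(-.914),np.sin(-.914),0])
print('pin',proj('wrist',pin,o), 'tcp rel',(o['tool_pos']-pin)@b)
for a in(60,70,80,90,92,95): print(a,proj('wrist',pin+80*(-np.cos(np.radians(a))*b+np.sin(np.radians(a))*np.array([0,0,1])),o))
img=cv2.imread('pics/w4.png')[200:330,230:320];cv2.imwrite('pics/w4c.png',cv2.resize(img,None,fx=5,fy=4.5,interpolation=cv2.INTER_CUBIC))
E
```

```text
pin [276.2074 237.0715] tcp rel 6.60551573480068
60 [277.6728 203.5712]
70 [277.7442 242.3371]
80 [277.7419 281.1511]
90 [277.6672 316.8114]
92 [277.6443 323.3198]
95 [277.6057 332.6096]
```

View pics/w4c.png

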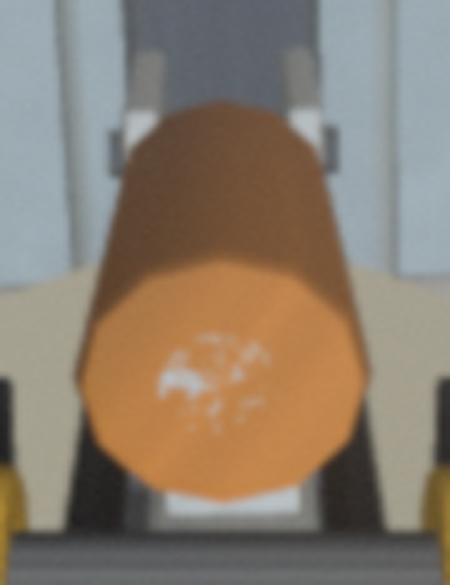

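The top centre is at about (274,284) against predictions of 281 at 80° and 317 at 90°, so the handle is near 81° and the pads have slid past it. I'll open, back up towards the hub, shut the fingers and push it to the stop from that side.

```bash
python3 -m inch '[[[0,0,0,0,0,0,-0.1],[0,0,0,0,0,0,-0.1],[0,0,0,0,0,0,-0.1],[0,0,0,0,0,0,-0.1],[0,0,0,0,0,0,-0.1],[0,-0.05,0,0,0,0,-0.1],[0,-0.12,0,0,0,0,-0.1],[0,-0.2,0,0,0,0,-0.1],[0,-0.24,0,0,0,0,0.5],[0,-0.24,0,0,0,0,1]]]'
python3 -m inch '[[[0,0,0,0,0,0,1],[0,0,0,0,0,0,1],[0,0,0,0,0,0,1],[0,0,0,0,0,0,1],[0,0,0,0,0,0,1],[0,0.0,0,0,0,0,1],[0,0.0,0,0,0,0,1],[0,0.01,0,0,0,0,1],[0,0.02,0,0,0,0,1],[0,0.03,0,0,0,0,1]]]'
python3 - <<'E'
from h import *
o=bot.get_obs();pin=np.array([611,-106.4,208]);b=np.array([np.cos(-.914),np.sin(-.914),0]);print((o['tool_pos']-pin)@b)
cv2.imwrite('pics/w5.png',bot.capture('wrist')[:,:,::-1])
E
```

```text
time: 10.4
tool_pos: [584.7, -73.6, 248.9]
tcp_rot: [3.141, -0.0, 0.657]
contact_force: [-0.6, -0.9, -0.8]
grip_width: 35.2
time: 11.65
tool_pos: [588.8, -79.2, 248.5]
tcp_rot: [-3.142, -0.0, 0.656]
contact_force: [-0.2, 0.5, 0.8]
grip_width: 0.4
-35.11958399928201
```

View pics/w5.png

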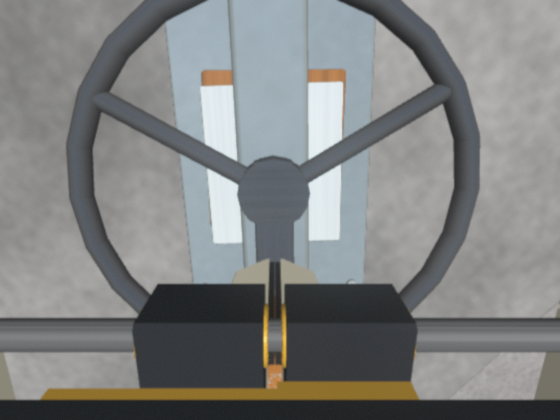

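The fingers are shut on the hub side, with the grip just visible behind them at (273,375). Push outward.

```bash
python3 -m inch '[[[0,0.01,0,0,0,0,1],[0,0.02,0,0,0,0,1],[0,0.03,0,0,0,0,1],[0,0.04,0,0,0,0,1],[0,0.05,0,0,0,0,1],[0,0.06,0,0,0,0,1],[0,0.07,0,0,0,0,1],[0,0.08,0,0,0,0,1],[0,0.08,0,0,0,0,1],[0,0.08,0,0,0,0,1]]]'
python3 - <<'E'
from h import *
o=bot.get_obs();pin=np.array([611,-106.4,208]);b=np.array([np.cos(-.914),np.sin(-.914),0]);print((o['tool_pos']-pin)@b,o['contact_force']@b)
E
```

```text
time: 12.95
tool_pos: [597.9, -90.7, 248.6]
tcp_rot: [-3.139, -0.0, 0.656]
contact_force: [-2.9, 4.9, 3.5]
grip_width: 0.3
-20.400353052035676 -5.615490552252854
```

```bash
python3 -m inch '[[[0,0.005,0,0,0,0,1],[0,0.01,0,0,0,0,1],[0,0.015,0,0,0,0,1],[0,0.02,0,0,0,0,1],[0,0.02,0,0,0,0,1],[0,0.02,0,0,0,0,1],[0,0.02,0,0,0,0,1],[0,0.02,0,0,0,0,1],[0,0.02,0,0,0,0,1],[0,0.02,0,0,0,0,1]]]'
python3 - <<'E'
from h import *
o=bot.get_obs();pin=np.array([611,-106.4,208]);b=np.array([np.cos(-.914),np.sin(-.914),0]);print((o['tool_pos']-pin)@b,o['contact_force']@b)
E
```

```text
time: 14.2
tool_pos: [598.6, -91.3, 248.7]
tcp_rot: [-3.133, 0.001, 0.658]
contact_force: [-10.6, 13.3, 7.6]
grip_width: 0.4
-19.53240574481103 -17.021906627687365
```

Commanding 4 mm more moved it only 0.9 mm while the force rose to 17 N, so the handle is on its stop. Back off, then go up and over to the outside of the tab.

```bash
python3 -m inch '[[[0,-0.06,0,0,0,0,1],[0,-0.1,-0.05,0,0,0,1],[0,-0.1,-0.2,0,0,0,1],[0,-0.08,-0.33,0,0,0,1],[0,0,-0.4,0,0,0,1],[0,0.15,-0.42,0,0,0,1],[0,0.3,-0.42,0,0,0,1],[0,0.44,-0.42,0,0,0,1],[0,0.48,-0.42,0,0,0,1],[0,0.48,-0.42,0,0,0,1]]]'
python3 - <<'E'
from h import *
o=bot.get_obs();hub=np.array([611,-106.4,208]);b=np.array([np.cos(-.914),np.sin(-.914),0]);hub=hub-60*b;hub[2]=190
q=np.array([-b[1],b[0],0]);r=o['tool_pos']-hub;print('hub',hub,'along',r@b,'perp',r@q)
cv2.imwrite('pics/w6.png',bot.capture('wrist')[:,:,::-1])
a=bot.capture('scene')[:,:,::-1][110:280,110:290];cv2.imwrite('pics/s6.png',cv2.resize(a,None,fx=4,fy=3.5,interpolation=cv2.INTER_CUBIC))
for n,p in(('pin',[0,0,208]),('top',[0,0,288])):
  print(n,proj('wrist',hub*[1,1,0]+60*b+p,o))
for x in(94,106,116): print(x,proj('wrist',hub*[1,1,0]+x*b+[0,0,236],o))
E
```

```text
time: 15.45
tool_pos: [659.3, -171.1, 332.4]
tcp_rot: [-3.141, 0.0, 0.655]
contact_force: [0.1, 0.3, 0.3]
grip_width: 0.4
hub [574.365  -58.8829 190.    ] along 140.7237271337962 perp -1.1976754066693267
pin [276.8917  99.0062]
top [277.9006 100.9956]
94 [277.0953 152.2767]
106 [277.0694 169.8662]
116 [277.0484 184.1458]
```

View pics/w6.png

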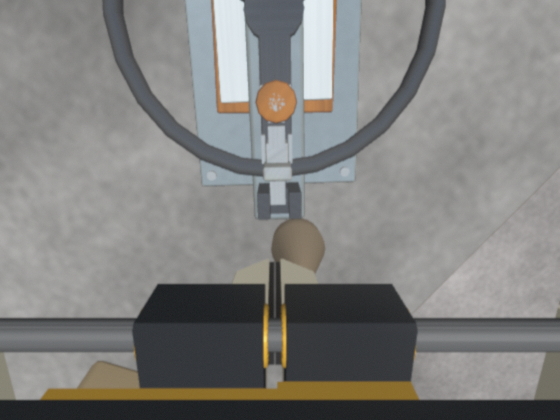

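View pics/s6.png

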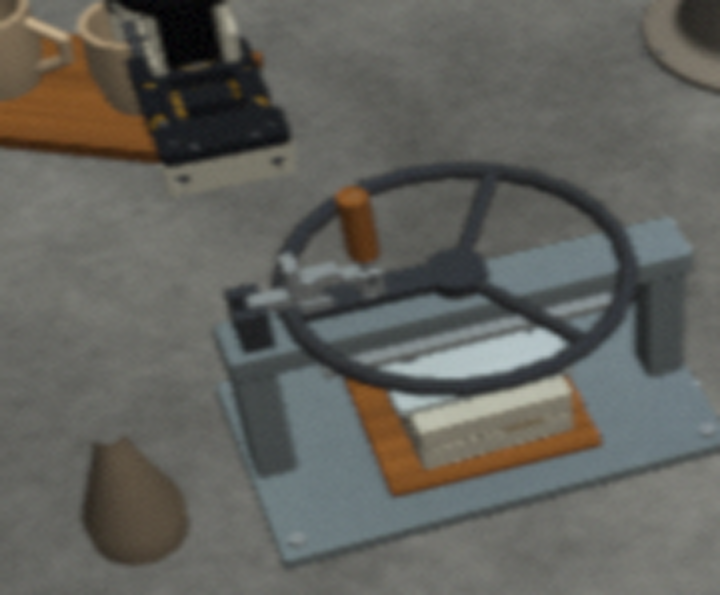

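The handle stands upright: its top is at (277,101), as predicted for 90°. The tab shows at about (277,172) and the fork below it at rows 185-217. The fingers are clear outside the tab, so descend to z of about 226.

```bash
python3 -m inch '[[[0.005,0,0.1,0,0,0,1],[0.005,0,0.22,0,0,0,1],[0.005,0,0.34,0,0,0,1],[0.005,0,0.44,0,0,0,1],[0.005,0,0.5,0,0,0,1],[0.005,0,0.53,0,0,0,1],[0.005,-0.02,0.53,0,0,0,1],[0.005,-0.04,0.53,0,0,0,1],[0.005,-0.055,0.53,0,0,0,1],[0.005,-0.055,0.53,0,0,0,1]]]'
python3 - <<'E'
from h import *
o=bot.get_obs();hub=np.array([574.4,-58.9,190]);b=np.array([np.cos(-.914),np.sin(-.914),0])
r=o['tool_pos']-hub;print('along',r@b,o['contact_force']@b)
a=bot.capture('scene')[:,:,::-1][110:280,110:290];cv2.imwrite('pics/s7.png',cv2.resize(a,None,fx=4,fy=3.5,interpolation=cv2.INTER_CUBIC))
E
```

```text
time: 16.8
tool_pos: [653.5, -161.4, 227.0]
tcp_rot: [3.141, -0.0, 0.656]
contact_force: [0.2, -0.5, 0.1]
grip_width: 0.3
along 129.50648972237332 0.5270018805286357
```

View pics/s7.png

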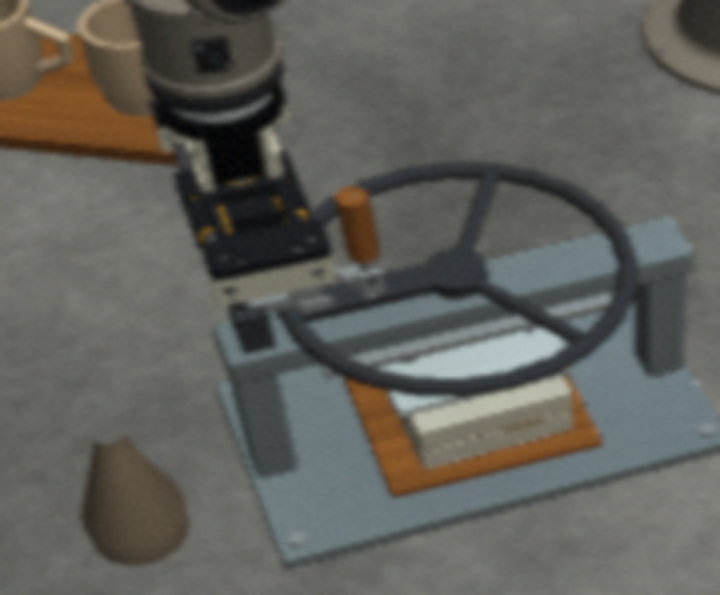

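```bash
python3 -m inch '[[[0,-0.01,0,0,0,0,1],[0,-0.02,0,0,0,0,1],[0,-0.03,0,0,0,0,1],[0,-0.04,0,0,0,0,1],[0,-0.05,0,0,0,0,1],[0,-0.06,0,0,0,0,1],[0,-0.07,0,0,0,0,1],[0,-0.07,0,0,0,0,1],[0,-0.07,0,0,0,0,1],[0,-0.07,0,0,0,0,1]]]'
cat > al.py <<'E'
from h import *
o=bot.get_obs();hub=np.array([574.4,-58.9,190]);b=np.array([np.cos(-.914),np.sin(-.914),0]);q=np.array([-b[1],b[0],0])
r=o['tool_pos']-hub;print('along',r@b,'perp',r@q,'z',o['tool_pos'][2],'F',o['contact_force']@b,o['contact_force']@q,o['contact_force'][2])
E
python3 al.py
```

```text
time: 18.1
tool_pos: [644.9, -150.3, 226.5]
tcp_rot: [-3.141, -0.0, 0.656]
contact_force: [-0.2, -1.9, -0.0]
grip_width: 0.6
along 115.42787410084723 perp 0.04384332091788317 z 226.50376383794773 F 1.393307151171472 -1.352465301789352 -0.0047161085278909776
```

```bash
python3 -m inch '[[[0,-0.005,0,0,0,0,1],[0,-0.01,0,0,0,0,1],[0,-0.015,0,0,0,0,1],[0,-0.02,0,0,0,0,1],[0,-0.025,0,0,0,0,1],[0,-0.03,0,0,0,0,1],[0,-0.035,0,0,0,0,1],[0,-0.035,0,0,0,0,1],[0,-0.035,0,0,0,0,1],[0,-0.035,0,0,0,0,1]]]'; python3 al.py
```

```text
time: 19.35
tool_pos: [643.6, -149.0, 227.1]
tcp_rot: [3.131, -0.002, 0.654]
contact_force: [11.8, -14.8, -4.3]
grip_width: 0.4
along 113.59834011559568 perp -0.23878952809331985 z 227.06407926616973 F 18.92138562433914 0.3190324981321628 -4.29967447468123
```

It stopped at 113.6 mm from the axis with 19 N; 113.5 was expected for fully in (104 + 9.5 finger half-depth). Retreat, go up and look.

```bash
python3 -m inch '[[[0,0.05,0,0,0,0,1],[0,0.1,0,0,0,0,1],[0,0.13,-0.05,0,0,0,1],[0,0.13,-0.2,0,0,0,1],[0,0.13,-0.35,0,0,0,1],[0,0.13,-0.48,0,0,0,1],[0,0.13,-0.53,0,0,0,1],[0,0.13,-0.53,0,0,0,0.5],[0,0.13,-0.53,0,0,0,0],[0,0.13,-0.53,0,0,0,0]]]'; python3 al.py
python3 - <<'E'
from h import *
cv2.imwrite('pics/w8.png',bot.capture('wrist')[:,:,::-1])
E
```

```text
time: 20.6
tool_pos: [656.3, -165.5, 331.3]
tcp_rot: [-3.14, 0.001, 0.656]
contact_force: [-0.4, -0.3, 0.0]
grip_width: 25.4
along 134.42762185184571 perp -0.22190171546619214 z 331.2878504214065 F 0.009626773818709446 -0.4664649582340303 0.01360113461981563
```

View pics/w8.png

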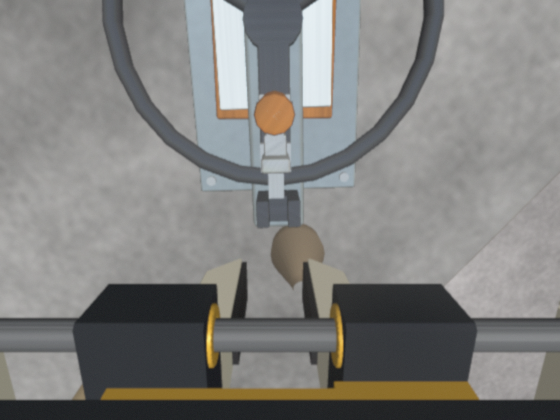

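The tab has moved in to rows 157-173 with its nose retracted, and the handle is still upright with its top at (274,113). I'll compute the handle's position and then go over it.

```bash
python3 - <<'E'
from h import *
o=bot.get_obs();t=cv2.imread('pics/w8.png');hsv=cv2.cvtColor(t,cv2.COLOR_BGR2HSV)
m=((hsv[:,:,1]>140)&(hsv[:,:,0]<20)).astype(np.uint8);m[:90]=0;m[140:]=0;m[:,:250]=0;m[:,300:]=0
_,l,st,ce=cv2.connectedComponentsWithStats(m);i=1+np.argmax(st[1:,4]);print(st[i],ce[i])
P=plane('wrist',ce[i],288,o);R=Ro.from_euler('xyz',o['tcp_rot']).as_matrix();print(P,(R.T@(P-o['tool_pos']))/200, (o['tool_pos'][2]-242)/200)
hub=np.array([574.4,-58.9,190]);print((P-hub)[:2],np.linalg.norm((P-hub)[:2]))
E
```

```text
[257 117  34  17 340] [273.3088 124.8471]
[ 613.3093 -111.7665  288.    ] [-0.0064 -0.344   0.218 ] 0.44747399571431545
[ 38.9093 -52.8665] 65.64146382069819
```

```bash
python3 -m inch '[[[0,-0.06,0,0,0,0,-0.2],[-0.002,-0.15,0,0,0,0,-0.2],[-0.003,-0.25,0,0,0,0,-0.2],[-0.004,-0.33,0,0,0,0,-0.2],[-0.004,-0.37,0,0,0,0,-0.2],[-0.004,-0.375,0,0,0,0,-0.2],[-0.004,-0.375,0.02,0,0,0,-0.2],[-0.004,-0.375,0.06,0,0,0,-0.2],[-0.004,-0.375,0.1,0,0,0,-0.2],[-0.004,-0.375,0.1,0,0,0,-0.2]]]'; python3 al.py
python3 - <<'E'
from h import *
cv2.imwrite('pics/w9.png',bot.capture('wrist')[:,:,::-1])
E
```

```text
time: 21.9
tool_pos: [609.9, -106.7, 311.2]
tcp_rot: [-3.14, 0.001, 0.656]
contact_force: [-0.2, 1.1, -0.6]
grip_width: 55.1
along 59.54078204210115 perp -1.1194154356822152 z 311.23763153965126 F -1.0075480014289746 0.5517212221286572 -0.5902300357835318
```

View pics/w9.png

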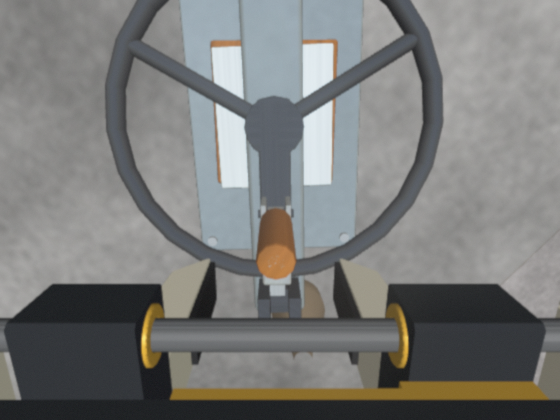

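The handle lies between the open fingers, with its top at about (276,258). Descend and close.

```bash
python3 -m inch '[[[0,0,0.08,0,0,0,-0.2],[0,0,0.18,0,0,0,-0.2],[0,0,0.27,0,0,0,-0.2],[0,0,0.33,0,0,0,-0.2],[0,0,0.345,0,0,0,-0.2],[0,0,0.345,0,0,0,0.5],[0,0,0.345,0,0,0,1],[0,0,0.345,0,0,0,1],[0,0,0.345,0,0,0,1],[0,0,0.345,0,0,0,1]]]'; python3 al.py
python3 - <<'E'
from h import *
cv2.imwrite('pics/w10.png',bot.capture('wrist')[:,:,::-1])
E
```

```text
time: 23.2
tool_pos: [610.4, -106.6, 243.9]
tcp_rot: [3.141, -0.001, 0.656]
contact_force: [0.4, 0.2, 0.8]
grip_width: 21.4
along 59.769566759078764 perp -0.6395171489140804 z 243.85540913966517 F 0.11364063055291782 0.4210036289745489 0.819022245602181
```

View pics/w10.png

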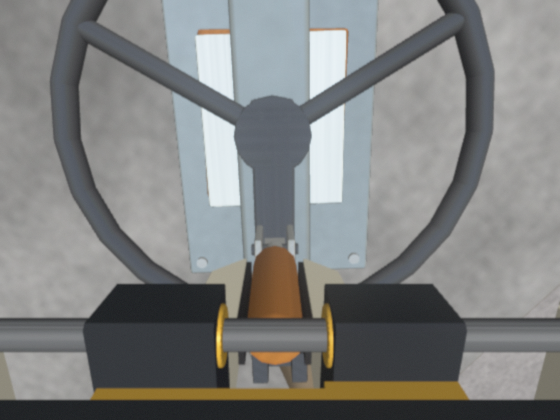

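The grip is held at 21.4 mm. Crank the first 60° clockwise (tool -x, then -y).

```bash
python3 -m inch '[[[-0.021,-0.001,0,0,0,0,1],[-0.042,-0.003,0,0,0,0,1],[-0.083,-0.012,0,0,0,0,1],[-0.122,-0.026,0,0,0,0,1],[-0.159,-0.046,0,0,0,0,1],[-0.193,-0.07,0,0,0,0,1],[-0.223,-0.099,0,0,0,0,1],[-0.249,-0.132,0,0,0,0,1],[-0.26,-0.15,0,0,0,0,1],[-0.26,-0.15,0,0,0,0,1]]]'; python3 al.py
python3 - <<'E'
from h import *
cv2.imwrite('pics/w11.png',bot.capture('wrist')[:,:,::-1])
E
```

```text
time: 24.5
tool_pos: [549.3, -114.4, 243.7]
tcp_rot: [-3.14, 0.002, 0.656]
contact_force: [-3.4, -2.6, 6.7]
grip_width: 21.8
along 28.6716130528427 perp -53.76645731390766 z 243.73606141781644 F -0.02879186554090974 -4.265556945260929 6.697000733482696
```

View pics/w11.png

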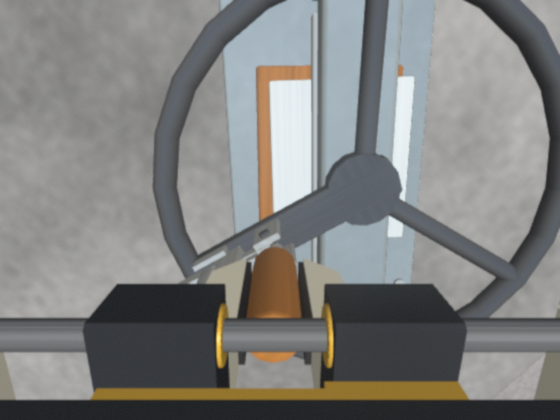

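The wheel turns freely, the radius works out at 60.9 mm and the grip is intact. Continue to 210°.

```bash
python3 -m inch '[[[-0.022,-0.047,0,0,0,0,1],[-0.039,-0.124,0,0,0,0,1],[-0.034,-0.212,0,0,0,0,1],[0,-0.3,0,0,0,0,1],[0.059,-0.373,0,0,0,0,1],[0.138,-0.424,0,0,0,0,1],[0.228,-0.448,0,0,0,0,1],[0.322,-0.443,0,0,0,0,1],[0.382,-0.424,0,0,0,0,1],[0.41,-0.41,0,0,0,0,1]]]'; python3 al.py
```

```text
time: 25.8
tool_pos: [565.4, 1.0, 243.7]
tcp_rot: [-3.141, 0.001, 0.657]
contact_force: [-2.5, -1.5, 8.7]
grip_width: 21.5
along -52.95579031408359 perp 29.45778673903488 z 243.67274125915583 F -0.31227621780762804 -2.926093673911745 8.687926692471663
```

```bash
python3 -m inch '[[[0.051,0.037,0,0,0,0,1],[0.11,0.11,0,0,0,0,1],[0.143,0.197,0,0,0,0,1],[0.149,0.291,0,0,0,0,1],[0.124,0.382,0,0,0,0,1],[0.073,0.461,0,0,0,0,1],[0,0.52,0,0,0,0,1],[-0.088,0.553,0,0,0,0,1],[-0.129,0.559,0,0,0,0,1],[-0.15,0.56,0,0,0,0,1]]]'; python3 al.py
python3 - <<'E'
from h import *
cv2.imwrite('pics/w12.png',bot.capture('wrist')[:,:,::-1]);cv2.imwrite('pics/s12.png',bot.capture('scene')[:,:,::-1])
a=cv2.imread('pics/scene0.png')[185:265,155:300];b=cv2.imread('pics/s12.png')[185:265,155:300]
cv2.imwrite('pics/cmp.png',np.vstack([cv2.resize(x,(720,400),interpolation=cv2.INTER_CUBIC)[:300] for x in(a,b)]))
E
```

```text
time: 27.05
tool_pos: [609.4, -105.9, 243.7]
tcp_rot: [-3.139, -0.0, 0.656]
contact_force: [1.4, 2.0, 6.7]
grip_width: 21.6
along 58.57293121062795 perp -1.0134505166563397 z 243.73487119360433 F -0.7147740970044734 2.28174539379017 6.6672943204750625
```

View pics/w12.png

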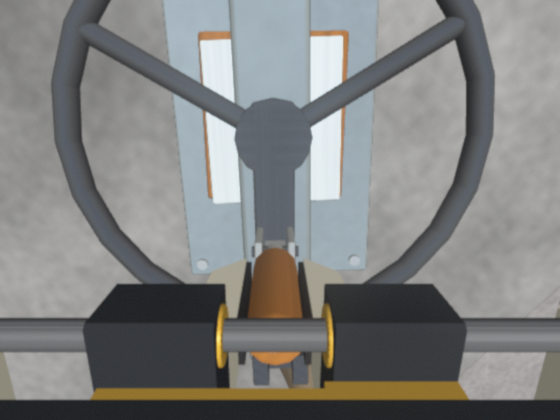

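View pics/cmp.png

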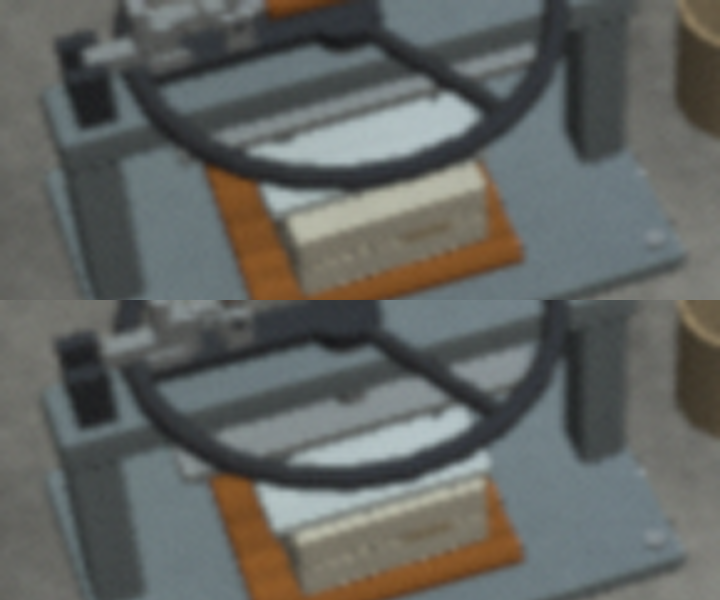

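The white strip is the pressure plate, with the cream mould top and darker mould side below it. After one turn the plate has come down and only a thin cream strip of mould top still shows, so there is still a gap. Zoom in to measure.

```bash
python3 - <<'E'
from h import *
a=[cv2.imread('pics/scene0.png'),cv2.imread('pics/s12.png')]
cv2.imwrite('pics/cmp2.png',np.hstack([cv2.resize(x[205:260,203:260],(400,385),interpolation=cv2.INTER_CUBIC) for x in a]))
# vertical profiles averaged along the edge direction (slope)
for sl in(-0.356,):
  for i,x in enumerate(a):
    g=x.astype(np.float32)
    for c0,c1 in((212,220),(234,244),(244,252)):
      pr=[]
      for r in np.arange(214,250,1.0):
        cs=np.arange(c0,c1+.1,1.);rs=r+sl*(cs-232)
        v=[cv2.getRectSubPix(g,(1,1),(float(c),float(q)))[0,0] for c,q in zip(cs,rs)]
        pr.append(np.mean(v,0))
      pr=np.array(pr);print(i,c0,' '.join(f"{int(r)}:{int(p[0])}/{int(p[2])}" for r,p in zip(range(214,250),pr)))
hub=np.array([574.4,-58.9]);b=np.array([np.cos(-.914),np.sin(-.914)]);q=np.array([-b[1],b[0]])
# which way is front in scene: +q ; predicted pixel rows at column ~ for heights on mould front face & plate front
for nm,off,zs in(('mould',47.5,(83,77,71,33,27,21)),('plate',55,(105,95,90,80))):
  for z in zs:
    p0=proj('scene',np.r_[hub+off*q,z]);p1=proj('scene',np.r_[hub+off*q+40*b,z]);print(nm,z,p0,'slope',(p1-p0)[1]/(p1-p0)[0],'row@232',p0[1]+(232-p0[0])*(p1-p0)[1]/(p1-p0)[0])
E
```

```text
0 212 214:61/54 215:61/55 216:83/76 217:117/107 218:151/139 219:159/149 220:136/133 221:131/136 222:144/156 223:150/164 224:149/163 225:144/158 226:136/152 227:120/137 228:97/116 229:84/107 230:81/106 231:79/106 232:78/108 233:79/113 234:79/117 235:77/118 236:74/118 237:69/119 238:57/120 239:44/123 240:37/123 241:36/120 242:34/112 243:44/95 244:79/93 245:110/100 246:118/102 247:120/103 248:119/103 249:120/103
0 234 214:194/177 215:193/176 216:177/161 217:130/117 218:82/72 219:62/53 220:56/49 221:53/49 222:75/77 223:122/132 224:156/170 225:166/179 226:166/180 227:162/176 228:145/161 229:116/134 230:102/119 231:98/116 232:95/114 233:87/111 234:83/109 235:90/113 236:97/115 237:98/115 238:93/118 239:75/122 240:51/129 241:41/131 242:37/128 243:35/121 244:36/108 245:57/94 246:95/96 247:115/101 248:120/102 249:120/102
0 244 214:164/148 215:160/145 216:136/122 217:96/85 218:69/59 219:59/51 220:55/48 221:56/53 222:76/76 223:110/116 224:135/149 225:147/165 226:153/170 227:155/173 228:149/168 229:125/144 230:105/125 231:97/117 232:96/116 233:95/116 234:95/117 235:97/118 236:98/118 237:97/116 23
[... 1494 characters left out ...]
87924501023017 row@232 226.32994618685817
mould 71 [231.0602 227.9726] slope -0.26943873524336953 row@232 227.7193844305581
mould 33 [231.7959 236.3893] slope -0.2734455369170428 row@232 236.33354422870707
mould 27 [231.9096 237.6898] slope -0.2740648833897704 row@232 237.66506745370907
mould 21 [232.0226 238.9828] slope -0.27468068732668427 row@232 238.98897463677318
plate 105 [231.1576 222.1015] slope -0.2667210964042166 row@232 221.8767755018677
plate 95 [231.3574 224.4223] slope -0.26782508483268497 row@232 224.2502228328439
plate 90 [231.4565 225.574 ] slope -0.26837298400670384 row@232 225.42814263588343
plate 80 [231.6533 227.86  ] slope -0.26946069304122405 row@232 227.76659115425852
```

View pics/cmp2.png

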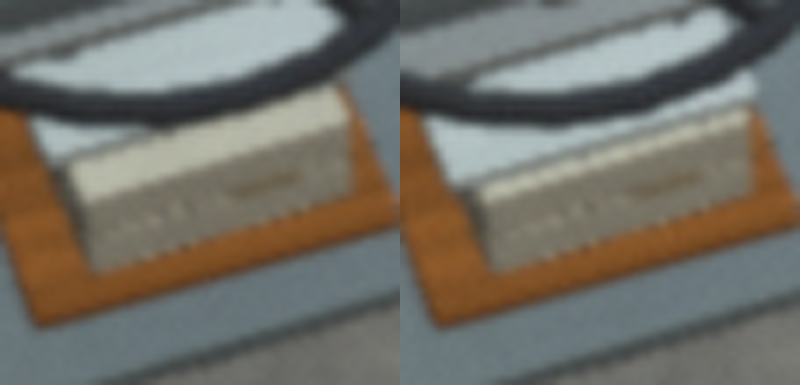

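The plate dropped the full 15 mm or so (about 3.5-3.9 px) and a gap remains. The scene view is coarse at 4.4 mm/px. The wrist view resolves the plate's apparent width much better, so I'll use the known plate size to get its height, checking against wheel 0 (top face 105 mm) and one turn (90 mm).

```bash
cat > pl.py <<'E'
from h import *
from scipy.optimize import brentq
hub=np.array([574.4,-58.9]);b=np.array([np.cos(-.914),np.sin(-.914)]);q=np.array([-b[1],b[0]])
def edges(img,o,rows,lc,rc,dbg=False):
    """outermost white->other transitions on rows; lc/rc: col search ranges"""
    g=cv2.GaussianBlur(img,(3,3),0).astype(float); g=g[:,:,1]
    L=[];Rr=[]
    for r in rows:
        for (a,c),out,s in((lc,L,1),(rc,Rr,-1)):
            d=s*np.diff(g[r,a:c]); i=np.argmax(d)
            if d[i]<10: continue
            if 0<i<len(d)-1:
                den=d[i-1]-2*d[i]+d[i+1]; sub=0.5*(d[i-1]-d[i+1])/den if den else 0
            else: sub=0
            out.append((a+i+0.5+np.clip(sub,-.5,.5),r))
    def line(p):
        p=np.array(p);k=np.ones(len(p),bool)
        for _ in range(5):
            f=np.polyfit(p[k,1],p[k,0],1);e=np.abs(np.polyval(f,p[:,1])-p[:,0]);k=e<max(.6,2*np.median(e))
        if dbg: print('line',f,'rms',np.sqrt((e[k]**2).mean()),k.sum(),len(p))
        return f
    return line(L),line(Rr)
def width(fL,fR,o,z,rows):
    w=[];ang=[]
    P=[np.array([plane('wrist',(np.polyval(f,r),r),z,o)[:2] for r in(rows[0],rows[-1])]) for f in(fL,fR)]
    d=P[0][1]-P[0][0];d2=P[1][1]-P[1][0];d=d/np.linalg.norm(d)+d2/np.linalg.norm(d2);d/=np.linalg.norm(d)
    n=np.array([-d[1],d[0]]);return abs((P[0].mean(0)-P[1].mean(0))@n),np.arctan2(d[1],d[0]),((P[0].mean(0)+P[1].mean(0))/2-hub)@q
def solve(fL,fR,o,rows,W):
    return brentq(lambda z:width(fL,fR,o,z,rows)[0]-W,20,160)
E
python3 - <<'E'
from pl import *
def pose(p,r): return dict(tool_pos=np.array(p),tcp_rot=np.array(r))
for n,p,r in(('w10',[610.4,-106.6,243.9],[3.141,-.001,.656]),('w12',[609.4,-105.9,243.7],[-3.139,0,.656])):
    img=cv2.imread(f'pics/{n}.png');o=pose(p,r)
    rows=list(range(60,185))
    fL,fR=edges(img,o,rows,(192,225),(325,352),True)
    for z in(105,90): print(n,z,width(fL,fR,o,z,rows))
    print(n,'z95',solve(fL,fR,o,rows,95),'z110',solve(fL,fR,o,rows,110),'z130',solve(fL,fR,o,rows,130))
    cv2.imwrite(f'pics/{n}p.png',cv2.resize(img[15:215,180:370],None,fx=3,fy=3,interpolation=cv2.INTER_CUBIC))
E
```

```text
line [  0.0865 191.8199] rms 0.1331224993786121 98 113
line [ -0.0223 346.1809] rms 0.17222662542667577 98 111
w10 105 (np.float64(108.33998653109327), np.float64(-0.8823746961278497), np.float64(-2.1662393071897337))
w10 90 (np.float64(113.82672905398033), np.float64(-0.8823746961278497), np.float64(-2.202003783188498))
w10 z95 141.46968982628852 z110 100.46175131606168 z130 45.78449996909258
line [  0.0803 196.1733] rms 0.12168592891901255 99 112
line [ -0.0232 343.6137] rms 0.13642876608747354 99 111
w12 105 (np.float64(103.52265812958225), np.float64(-0.885636419555743), np.float64(-2.334662127673877))
w12 90 (np.float64(108.76421967412296), np.float64(-0.8856364195557426), np.float64(-2.368431834876342))
w12 z95 129.38965389557993 z110 86.4635147883628 z130 29.228662645406654
```

View pics/w12p.png

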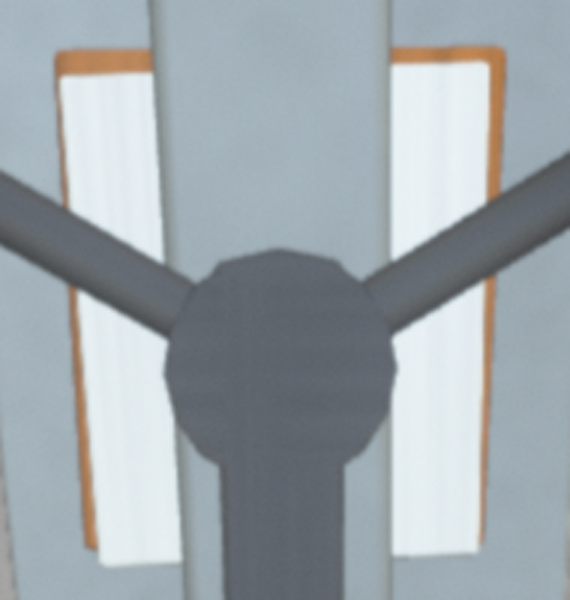

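The line fits are clean (rms 0.13 px). The solved plate height went from 100.5 to 86.5, a 14 mm drop for 15 mm of screw, with a constant bias of about 4 mm. The gap was therefore about 15 mm or more. As the gap is at least 12 mm, a 20 mm screw drop squeezes at most 8 mm, so crank on to 480° and measure again. First the same check on w11 (60°).

```bash
python3 - <<'E'
from pl import *
o=dict(tool_pos=np.array([549.3,-114.4,243.7]),tcp_rot=np.array([-3.14,.002,.656]))
img=cv2.imread('pics/w11.png');rows=list(range(90,170))
fL,fR=edges(img,o,rows,(262,285),(395,425),True);print(solve(fL,fR,o,rows,110),width(fL,fR,o,102.5,rows))
E
# x=-0.3 sin a, y=-0.3(1-cos a): 0..60 deg
python3 -m inch '[[[-0.021,-0.001,0,0,0,0,1],[-0.042,-0.003,0,0,0,0,1],[-0.083,-0.012,0,0,0,0,1],[-0.122,-0.026,0,0,0,0,1],[-0.159,-0.046,0,0,0,0,1],[-0.193,-0.07,0,0,0,0,1],[-0.223,-0.099,0,0,0,0,1],[-0.249,-0.132,0,0,0,0,1],[-0.26,-0.15,0,0,0,0,1],[-0.26,-0.15,0,0,0,0,1]]]'; python3 al.py
python3 - <<'E'
from pl import *
o=bot.get_obs();img=bot.capture('wrist')[:,:,::-1].copy();cv2.imwrite('pics/w13.png',img)
rows=list(range(90,170))
fL,fR=edges(img,o,rows,(262,290),(393,425),True);print(solve(fL,fR,o,rows,110),width(fL,fR,o,87.5,rows))
E
```

```text
line [  0.0313 266.346 ] rms 0.08684126541578405 80 80
line [ -0.0777 420.0239] rms 0.16794502577684892 80 80
98.71066747337487 (np.float64(108.6218870939893), np.float64(-0.8846371059503793), np.float64(-3.4381427478038806))
time: 28.4
tool_pos: [549.4, -114.2, 243.7]
tcp_rot: [-3.14, 0.002, 0.656]
contact_force: [-2.4, -0.9, 7.7]
grip_width: 21.3
along 28.546341193754007 perp -53.54062110240593 z 243.70897414378496 F -0.7840704709773708 -2.46872860393756 7.676545419958712
line [  0.0316 266.2221] rms 0.08983109570298949 80 80
line [ -0.073  412.7237] rms 0.17017630062498637 80 80
83.7484456859013 (np.float64(108.69999960377758), np.float64(-0.8846915097363215), np.float64(-3.36057142511722))
```

View pics/w13.png

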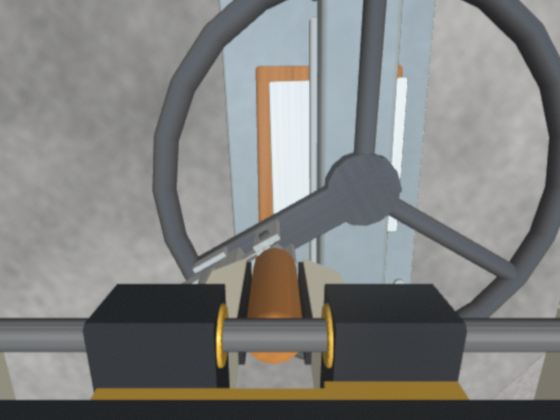

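From the same pose the plate went from 98.7 to 83.75, which is 14.96 mm for 15 mm of screw, so there is no contact at 17.5 mm drop. Continue to 570° (23.75 mm; squeeze at most about 6.5 mm) and measure.

```bash
python3 -m inch '[[[-0.022,-0.047,0,0,0,0,1],[-0.039,-0.124,0,0,0,0,1],[-0.034,-0.212,0,0,0,0,1],[0,-0.3,0,0,0,0,1],[0.059,-0.373,0,0,0,0,1],[0.138,-0.424,0,0,0,0,1],[0.228,-0.448,0,0,0,0,1],[0.322,-0.443,0,0,0,0,1],[0.382,-0.424,0,0,0,0,1],[0.41,-0.41,0,0,0,0,1]]]'; python3 al.py
python3 - <<'E'
from pl import *
o=bot.get_obs();img=bot.capture('wrist')[:,:,::-1].copy();cv2.imwrite('pics/w14.png',img)
cv2.imwrite('pics/s14.png',bot.capture('scene')[:,:,::-1])
E
```

```text
time: 29.7
tool_pos: [565.3, 1.2, 243.6]
tcp_rot: [-3.14, 0.001, 0.657]
contact_force: [-2.5, -1.1, 8.5]
grip_width: 21.4
along -53.1412481707665 perp 29.434353990252653 z 243.64708451299458 F -0.6560134601392051 -2.7044679430361054 8.493760697217814
```

View pics/w14.png

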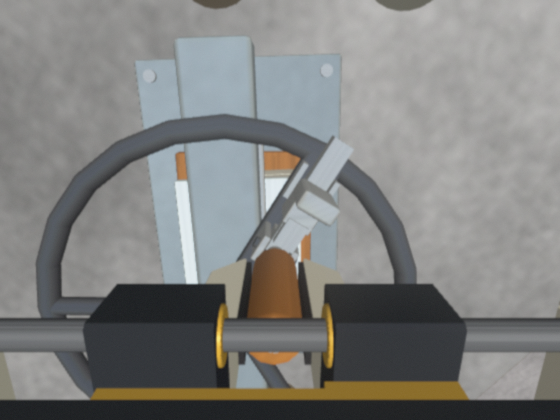

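This view hides the plate's right edge. With the gap bounded to about 17.3-24 mm, a 27.9 mm drop squeezes at most 10.6 mm, so crank to 670°, where both edges show.

```bash
python3 -m inch '[[[0.025,0.018,0,0,0,0,1],[0.051,0.037,0,0,0,0,1],[0.11,0.11,0,0,0,0,1],[0.143,0.197,0,0,0,0,1],[0.149,0.291,0,0,0,0,1],[0.14,0.34,0,0,0,0,1],[0.124,0.382,0,0,0,0,1],[0.099,0.428,0,0,0,0,1],[0.08,0.453,0,0,0,0,1],[0.08,0.453,0,0,0,0,1]]]'; python3 al.py
python3 - <<'E'
from pl import *
o=bot.get_obs();img=bot.capture('wrist')[:,:,::-1].copy();cv2.imwrite('pics/w15.png',img);np.save('o15.npy',np.r_[o['tool_pos'],o['tcp_rot']])
cv2.imwrite('pics/s15.png',bot.capture('scene')[:,:,::-1])
E
```

```text
time: 31.05
tool_pos: [632.0, -61.8, 243.7]
tcp_rot: [-3.139, 0.003, 0.656]
contact_force: [-3.3, -1.6, 8.5]
grip_width: 21.5
along 37.51670031006116 perp 43.8294326129882 z 243.6972607694782 F -0.7002105088704148 -3.6091844015068357 8.519613695602725
```

View pics/w15.png

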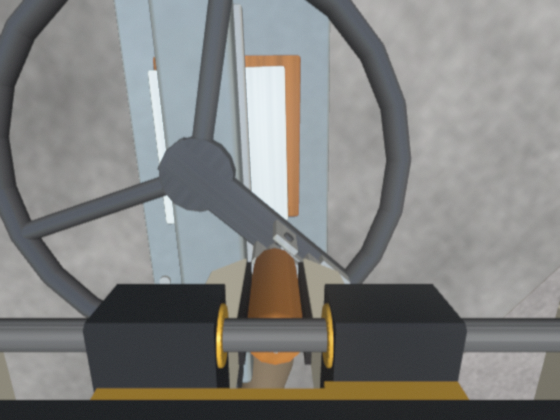

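```bash
python3 - <<'E'
from pl import *
v=np.load('o15.npy');o=dict(tool_pos=v[:3],tcp_rot=v[3:]);img=cv2.imread('pics/w15.png')
rows=list(range(80,170))
fL,fR=edges(img,o,rows,(140,165),(275,293),True);z=solve(fL,fR,o,rows,110);print(z,width(fL,fR,o,z,rows))
print('plate drop est',98.71-z+2.5,'or w/ bias -3.5..-4.5:',105-(z+3.5),105-(z+4.5))
a=[cv2.imread(f'pics/{n}.png') for n in('scene0','s12','s15')]
cv2.imwrite('pics/cmp3.png',np.hstack([cv2.resize(x[195:250,200:260],(266,360),interpolation=cv2.INTER_CUBIC) for x in a]))
E
```

```text
line [  0.1228 138.8208] rms 0.1690230309615162 81 81
line [  0.0214 282.6931] rms 0.11045870913993412 90 90
78.77628027688377 (np.float64(109.99999999999994), np.float64(-0.8846347665109348), np.float64(-3.0506004497620616))
plate drop est 22.433719723116226 or w/ bias -3.5..-4.5: 22.723719723116233 21.723719723116233
```

View pics/cmp3.png

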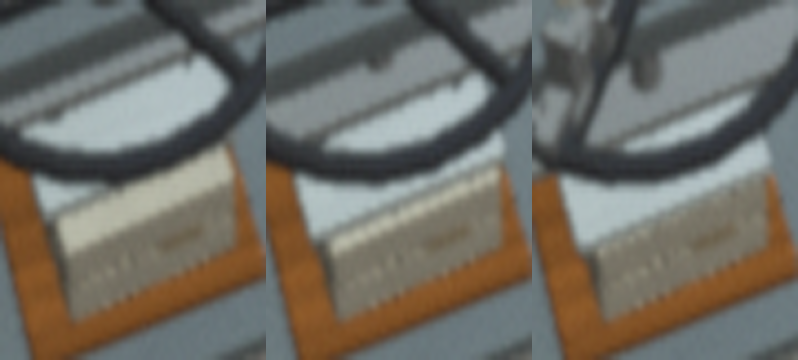

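The plate has dropped about 22.2 mm against 27.9 mm of screw, so the squeeze is about 5.7 mm and the gap was about 22 mm, inside the stated 12-24. About 54° more brings it to roughly half way.

```bash
python3 -m inch '[[[-0.027,0.028,0,0,0,0,1],[-0.06,0.053,0,0,0,0,1],[-0.096,0.074,0,0,0,0,1],[-0.135,0.09,0,0,0,0,1],[-0.176,0.1,0,0,0,0,1],[-0.217,0.104,0,0,0,0,1],[-0.249,0.104,0,0,0,0,1],[-0.249,0.104,0,0,0,0,1],[-0.249,0.104,0,0,0,0,1],[-0.249,0.104,0,0,0,0,1]]]'; python3 al.py
python3 - <<'E'
from pl import *
o=bot.get_obs();img=bot.capture('wrist')[:,:,::-1].copy();cv2.imwrite('pics/w16.png',img)
rows=list(range(60,185))
fL,fR=edges(img,o,rows,(192,225),(325,352),True);z=solve(fL,fR,o,rows,110);print(z,width(fL,fR,o,z,rows))
r=o['tool_pos'][:2]-hub;a=np.arctan2(-r@q,r@b);drop=15*(2+a/2/np.pi);print('alpha',np.degrees(a),'screw',drop,'plate drop',100.46-z,86.46-z+15)
E
```

```text
time: 32.4
tool_pos: [605.8, -108.1, 243.7]
tcp_rot: [-3.14, 0.001, 0.656]
contact_force: [-0.5, -0.9, 7.8]
grip_width: 21.7
along 58.11795613504575 perp -5.150548315477194 z 243.68167405546708 F 0.4286938548116388 -0.981214499503661 7.804612246981858
line [  0.078 203.333] rms 0.1491933688308901 97 108
line [ -0.0257 347.8249] rms 0.12226141401998006 100 112
79.25280555133186 (np.float64(110.0), np.float64(-0.8835690126400009), np.float64(-2.298070854918914))
alpha 5.064454168073087 screw 30.211018923669716 plate drop 21.207194448668133 22.207194448668133
```

View pics/w16.png

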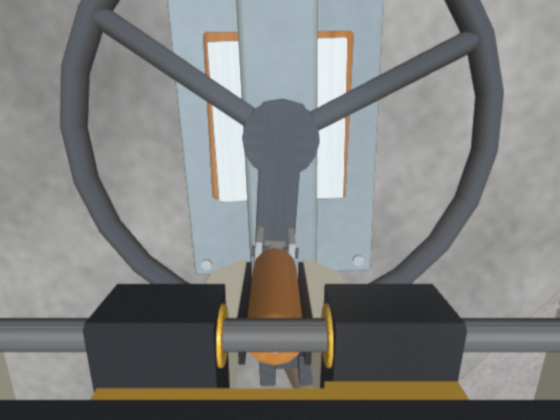

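The plate no longer moves (79.25 here against 78.8 before) while the screw went on to 30.2 mm, so the squeeze is about 8-9 mm of 16. Release and rise straight up.

```bash
python3 -m inch '[[[0,0,0,0,0,0,0.2],[0,0,0,0,0,0,-0.2],[0,0,0,0,0,0,-0.3],[0,0,0,0,0,0,-0.3],[0,0,0,0,0,0,-0.3],[0,0,-0.1,0,0,0,-0.3],[0,0,-0.25,0,0,0,-0.3],[0,0,-0.4,0,0,0,-0.3],[0,0,-0.55,0,0,0,-0.3],[0,0,-0.6,0,0,0,-0.3]]]'; python3 al.py
python3 -m inch '[[[0,-0.1,0,0,0,0,-0.3],[0,-0.2,0,0,0,0,-0.3],[0,-0.3,0,0,0,0,-0.3],[0,-0.35,0,0,0,0,-0.3],[0,-0.35,0,0,0,0,-0.3],[0,-0.35,0,0,0,0,-0.3],[0,-0.35,0,0,0,0,-0.3],[0,-0.35,0,0,0,0,-0.3],[0,-0.35,0,0,0,0,-0.3],[0,-0.35,0,0,0,0,-0.3]]]'
python3 - <<'E'
from h import *
cv2.imwrite('pics/w17.png',bot.capture('wrist')[:,:,::-1])
s=bot.capture('scene')[:,:,::-1];t=bot.capture('top')[:,:,::-1];cv2.imwrite('pics/top17.png',t)
cv2.imwrite('pics/s17.png',cv2.resize(s[120:290,110:350],None,fx=3,fy=3,interpolation=cv2.INTER_CUBIC))
E
```

```text
time: 33.7
tool_pos: [607.2, -108.6, 365.5]
tcp_rot: [3.139, -0.002, 0.656]
contact_force: [0.5, 0.3, -0.8]
grip_width: 59.6
along 59.42327409019238 perp -4.375966284485374 z 365.45427994433953 F 0.08824128261450064 0.5512583502362802 -0.8123771658969504
time: 34.95
tool_pos: [564.2, -53.1, 363.5]
tcp_rot: [-3.142, -0.0, 0.656]
contact_force: [0.2, -0.3, -0.2]
grip_width: 59.5
```

View pics/w17.png

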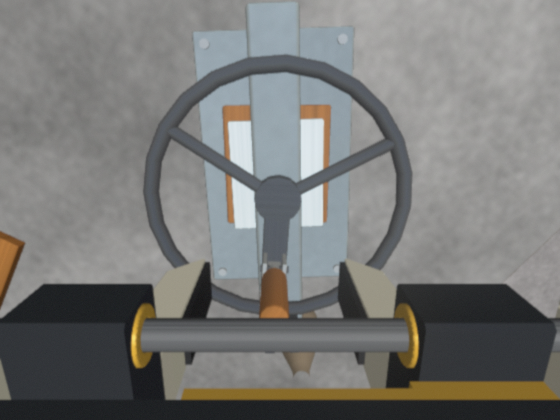

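View pics/s17.png

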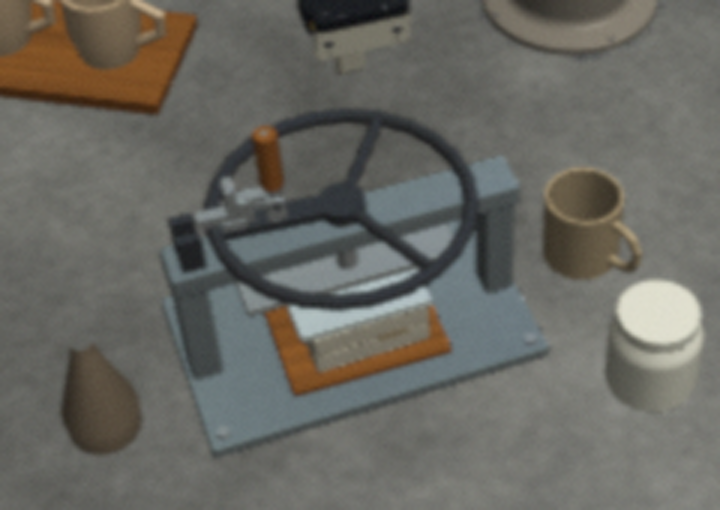

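Handle upright at crop (268,158) with the latch in next to it, the plate down on the mould, the mug, tub and vase where they were, and the gripper clear of everything. Handing in.

```bash
python3 - <<'E'
from plant import bot
print(bot.close_job())
E
```

```text
the job is handed in; nothing more can be done
None
```

I clamped the mould and handed the job in after about 35 s of robot time. `bot.close_job()` reports no verdict, so what follows rests on my own measurements.

**What I did**
- **Handle:** I swung it up in the gripper. The pads slipped off at about 81°, so I pushed it with shut fingers from the hub side until it sat hard on its stop.
- **Latch:** I pushed the tab in until it stopped hard, 113.6 mm from the axis against 113.5 expected. The wheel then turned, which it only does with the latch fully in.
- **Wheel:** I cranked it clockwise about 725°, a screw drop of 30.2 mm. The plate came down about 22 mm and then stayed put, so the springs are squeezed about 8–9 mm of 16.

**Last checks**
- The plate stood still over the last 54° of cranking.
- The last pictures show the handle upright and latched, the mould on its board, the mug, tub and vase where they were by eye, and the gripper clear.
- I did not measure how far the mould or the pots and tub may have shifted.

**Disagreements**
- The plate height read from its apparent width was about 4 mm low throughout. I used only differences, which carry about 1 mm of uncertainty.
- One comparison gave a 14 mm drop for 15 mm of screw; the cleaner same-pose check gave 14.96 mm.
- I dropped one rim fit from the wrist camera because the fingers had got into it.

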